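# Pack the newly marked pipe fittings into their cut-out cartons

### The job

Four steel pipe fittings have come off the laser marker and lie mixed on the bench: a tee, an elbow, an octagonal union and a flange. Pack each one in the open carton whose insert is cut to its outline, lowering it in so that it lies fully home on the floor of its cavity (the flange with its neck up); do not drop or throw them in. Do not knock over the bottle that stands among the cartons.

Things in the scene. Friction and masses are not known exactly. Their poses are not given: they have to be found in the camera images.
- tee: Steel pipe tee lying flat, 0.3 kg. Origin: middle of its outline (73 in x, 76 in y), at pipe axis height, 17 mm above its support. Run along y, 76 long, axis at x = -19.5 mm; branch to +x, axis y = 0, ending at x = 36.5. Pipe diameter 28; collars at the 3 ends 34 in diameter, 12 long. Grip the branch's bare pipe (x = -5 to 24) across y.
- elbow: Steel 90 degree pipe elbow lying flat, an L, 0.28 kg. Origin: middle of its outline (73 by 73 mm), in the open angle, at pipe axis height, 17 mm above its support. Corner (34 mm ball) at x = y = -19.5; legs to +x (axis y = -19.5) and +y (axis x = -19.5), ending at 36.5. Pipe diameter 28; end collars 34, 12 long. Grip the x leg's bare pipe (x = -2 to 24) across y, or the y leg alike.
- union: Steel pipe union lying flat, 0.28 kg: a straight pipe 94 mm long, 28 in diameter, along x, with an octagonal nut in its middle, 36 mm across flats, 28 long, resting on a flat. Origin: its centre, on the pipe axis, 18 mm above its support. Same either way round. Grip the nut across y.
- flange: Steel pipe flange lying on its face, 0.4 kg: a disc 70 mm in diameter, 12 thick, with four dark bolt holes, and an upright neck 34 mm in diameter (41 at its coned foot, plain above 19 mm), top 42 mm above the underside. Origin: centre of the underside; z up along the neck. Grip the neck, at any turn.
- tee_carton: Kraft carton 122 (x) by 104 (y) by 30 mm high, fixed, filled to the rim by a hard black insert. Origin: centre of its underside. Cut-out 10 mm deep, floor (blue) 20 mm above the bench: T of 40 mm slots; run 88 long along y, centred on x = -19.5; branch along y = 0 to x = 42.5. Packed, the fitting's origin is straight above this one, x and y axes agreeing.
- elbow_carton: Kraft carton 122 (x) by 104 (y) by 30 mm high, fixed, filled to the rim by a hard black insert. Origin: centre of its underside. Cut-out 10 mm deep, floor (blue) 20 mm above the bench: L of 40 mm slots, centred on y = -19.5 (to x = 42.5) and on x = -19.5 (to y = 42.5). Packed, the fitting's origin is straight above this one, x and y axes agreeing.
- union_carton: Kraft carton 122 (x) by 104 (y) by 30 mm high, fixed, filled to the rim by a hard black insert. Origin: centre of its underside. Cut-out 10 mm deep, floor (blue) 20 mm above the bench: slot along x, 106 long, 33 wide, 46 wide over its middle 40 mm. Packed, the fitting's origin is straight above this one, x and y axes agreeing (either way round).
- flange_carton: Kraft carton 122 (x) by 104 (y) by 30 mm high, fixed, filled to the rim by a hard black insert. Origin: centre of its underside. Cut-out 10 mm deep, floor (blue) 20 mm above the bench: a round recess 82 mm in diameter, centred. Packed, the flange lies flat in it, neck up.
- bottle: White bottle of cleaning spirit with a blue cap, 48 mm in diameter and 125 mm tall, standing loose among the cartons. Not to be handled. Origin: centre of its underside.
Not all that is in view belongs to the job. What is shaped like the elbow but orange or turquoise is not meant.

How it is judged:
By the outcome, as a careful person would: the job done as asked, in the order asked, and still so for the second after the job is handed in, with the robot touching nothing.
It also fails if it takes over 115 s, if anything falls off the work surface, if the arm or the gripper's body presses on something with over 40 N, if the wrist force passes 120 N, or if a joint passes its speed limit or range.

### The arm

A 6-joint arm with a two-finger parallel gripper is mounted at the origin on the work surface. World frame = base frame: x ahead of the robot, y to its left, z up, the work surface at z = 0. Lengths are in m, angles in rad, forces in N, time in s.
With the tool pointing down it reaches from about 0.325 to 0.775 m from the base axis. Payload 5.5 kg.
Tool frame: the origin (TCP) lies on the centre line of the jaws, within the pads' length; the fingertips stand 25 mm ahead of it and the grasp point (between the pads) lies 6 mm ahead of it (env.tcp_to_tips is the distance from the TCP to the fingertips, in m); z points along the fingers, y is the line along which they close (so a half turn about z gives the same grasp; the last joint's range is limited). The gripper opens to 85 mm and grips with 20 to 120 N. Pads are 22 mm wide; open, the fingers measure 114 mm over their backs; the gripper's body (76 mm by 85 mm) begins 54 mm behind the grasp point. The pads swing forward as they close: fully open they stand 13 mm farther back than shut.
Start: joints at [1.292, 0.091, 1.231, -0, 1.82, -0.057], TCP at [0.132, 0.585, 0.222] pointing down, gripper open.
Joint ranges: [-2.87, 2.87], [-0.86, 2.18], [0.17, 2.46], [-1.51, 4.65], [0.06, 2.69], [-2.65, 2.65]. Speed limits (rad/s): [2.57, 2.57, 3.01, 3.14, 3.14, 3.14].

### API

Orientations are given as a unit quaternion [w, x, y, z].
In Python, from cell import env gives the robot as it stands. The module is installed in compiled form; this text tells all that it offers.
- The arm moves only by the tool drive_tool, never from a script. Its argument "targets" is a list of rows, each a list of 2 entries, a list of its own where there are three numbers: the shift along the world's x, y, z in m, then the turn, a rotation vector about the world's x, y, z in rad. In form: [[[x, y, z], [ax, ay, az]], ...]. A call has 1 to 20 rows; each row is the pose to reach, as a shift and turn from the pose commanded when the call began; what a row does not reach only later rows make up. A row lasts 1/12 s, in which the tool goes at most 41.7 mm and 7.16 degrees, less where a joint would pass 70% of its speed; a pose out of reach is approached as far as the arm can. A call with a gripper value outside its range is refused whole. "grip" is the opening, from 0 (shut) to 1 (fully open), set as the call begins (left out, the last holds). The fingers move at their own pace and stop on an object; "squeeze" is the grip in N (left out, the last holds). Time passes only in rows, so rows that repeat a pose let the fingers close. It gives the time, the measured TCP pose, the force, the opening and the grip force at its end, in the units of the state.
- env.state(): the state, without advancing time (a new reading comes with each control period).
- env.grab_frame(name): name is "scene" or "top" or "wrist"; returns a dict with "color" (400x640x3 uint8, blue, green, red), "K" (3x3 intrinsics, pixels), "rvec" (rotation vector, rad) and "tvec" (3), from world to camera coordinates, as OpenCV has them. Camera axes: x right, y down, z forward; pixel columns grow to the right and rows downward; lengths in m; the calibration is good to about 2 mm. A picture is of the moment at which its call begins. There is no depth.
- env.close_job(): hands the job in; it is judged then, once.
The state is a dict: "time": time; "joints": joint angles; "joint_velocities": joint speeds; "effort": joint torques, N m; "tool_pos": TCP position; "ee_rot": TCP orientation; "wrist_force": force on the tool from outside, world axes, zero at the start; "torque": the same for the moment, N m; "width": finger opening in m; "gripper_force": force on a finger pad.
Only numpy, scipy, OpenCV 4.12 (cv2) and the standard library are available. Lean on these libraries where they do the work, as an engineer would, in place of code of your own. Each camera call takes 0.05 s, during which the arm holds its last target. There are 200 camera calls.

## Working session

There is one attempt and no reset: what is moved stays moved. The work goes in short steps, Python scripts to look and compute and a tool call to move; the robot and the scene stay as the last step left them, time stands still between calls to the robot, and variables do not carry over. Pictures are saved under pics/ and viewed, at most 14 in all, crops included, and the job is handed in when it is done.

Besides the shell and the picture viewer there is one more tool, called after ">>>" by a JSON object that holds its "name" and its "arguments". drive_tool: Moves the arm, as the interface text tells. Its arguments: {"type":"object","properties":{"targets":{"type":"array","items":{"type":"array"}},"grip":{"type":"number"},"squeeze":{"type":"number"}},"required":["targets"]}

```bash
mkdir -p pics; python3 - <<'E'
from cell import env
import cv2,pickle
d={n:env.grab_frame(n) for n in("top","scene","wrist")}
pickle.dump(d,open('f0.pkl','wb'))
for n in d: cv2.imwrite(f'pics/{n}0.png',d[n]["color"]); print(n,d[n]["K"].tolist(),d[n]["rvec"],d[n]["tvec"])
print(env.state())
E
```

```text
top [[444.51731853368744, 0.0, 322.32502922278064], [0.0, 444.51731853368744, 198.59539572325548], [0.0, 0.0, 1.0]] [ 2.163952   -2.16082719  0.09412265] [0.01238063 0.52123742 1.26011481]
scene [[515.9743804722087, 0.0, 318.4560831047893], [0.0, 515.9743804722087, 188.45283018812157], [0.0, 0.0, 1.0]] [ 0.82064693  2.52846417 -1.16864259] [ 0.44069282 -0.15407749  1.75026677]
wrist [[297.73021912646425, 0.0, 316.8676606655963], [0.0, 297.73021912646425, 194.7845229699941], [0.0, 0.0, 1.0]] [-2.23769448 -1.78803541 -0.29808052] [-0.59838433 -0.0434225   0.38115594]
{'time': 0.15, 'joints': array([ 1.29226876e+00,  9.17397071e-02,  1.23163917e+00,  3.39201987e-06,
        1.81981439e+00, -5.66758691e-02]), 'joint_velocities': array([-0.00060848, -0.00163821, -0.00431449,  0.00031737, -0.00060971,
        0.00046714]), 'effort': array([ 1.25076876e-03, -4.59372497e+01, -4.18523705e+01, -8.19861657e-05,
        9.64929757e-03,  1.45428902e-05]), 'tool_pos': array([0.13194282, 0.58506916, 0.22116154]), 'ee_rot': array([-1.35126370e-04,  1.10698060e-01,  9.93853761e-01, -7.88816447e-04]), 'wrist_force': array([-0.43423148,  0.24138211, -0.71537345]), 'torque': array([-0.04764169,  0.01863473,  0.0230322 ]), 'gripper_force': 0.0, 'width': 0.08588266517855346}
```

View pics/top0.png

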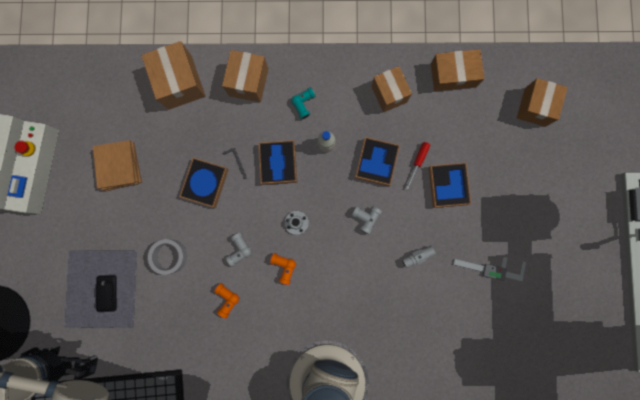

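View pics/scene0.png

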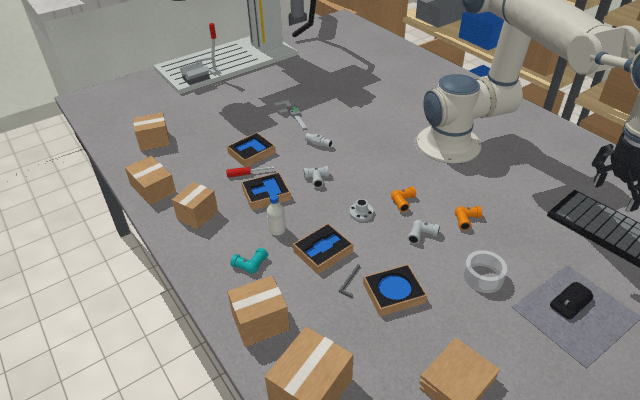

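The top view shows the flange carton at (204,183), union carton (277,163), tee carton (377,162), elbow carton (450,185) and bottle (326,140). The fittings are the flange at (296,222), tee (367,219), union (419,256) and steel elbow (237,249). The orange and turquoise elbows are decoys.

```bash
cat > h.py <<'E'
import cv2,numpy as np
def cam(f):
    R=cv2.Rodrigues(np.array(f["rvec"],float))[0]; t=np.array(f["tvec"],float).ravel(); return R,t,-R.T@t
def cast(f,uv,z):
    R,t,c=cam(f); uv=np.atleast_2d(np.array(uv,float))
    d=np.c_[uv,np.ones(len(uv))]@np.linalg.inv(f["K"]).T@R
    return c+d*((z-c[2])/d[:,2])[:,None]
def proj(f,P): return cv2.projectPoints(np.atleast_2d(np.array(P,float)),np.array(f["rvec"],float),np.array(f["tvec"],float),np.array(f["K"]),None)[0][:,0]
def hsv(f): return cv2.cvtColor(f["color"],cv2.COLOR_BGR2HSV)
def blobs(m,amin):
    cs=cv2.findContours(m.astype(np.uint8)*255,cv2.RETR_EXTERNAL,cv2.CHAIN_APPROX_NONE)[0]
    return [c for c in cs if cv2.contourArea(c)>amin]
E
python3 - <<'E'
import pickle;from h import *
d=pickle.load(open('f0.pkl','rb'));f=d["top"]
for n in d: print(n,cam(d[n])[2], cam(d[n])[0].T[:,2])
h=hsv(f); m=(h[...,0]>100)&(h[...,0]<125)&(h[...,1]>150)&(h[...,2]>60)
for c in blobs(m,80):
    p=cast(f,c[:,0],.02)[:,:2].astype(np.float32); r=cv2.minAreaRect(p)
    print('blue',np.round(p.mean(0),3),np.round(r[0],3),np.round(r[1],3),round(r[2],1))
m=(h[...,2]<45)
for c in blobs(cv2.morphologyEx((m|((h[...,0]>100)&(h[...,0]<125)&(h[...,1]>150))).astype(np.uint8),cv2.MORPH_OPEN,np.ones((3,3)))>0,500):
    p=cast(f,c[:,0],.03)[:,:2].astype(np.float32); r=cv2.minAreaRect(p)
    print('black',np.round(r[0],3),np.round(r[1],3),round(r[2],1))
for n,u,z in(("flange",(296,222),.02),("tee",(367,219),.017),("union",(419,256),.018),("elbow",(237,249),.017),("bottlecap",(326,136),.125)): print(n,cast(f,u,z)[0].round(3))
c=f["color"][120:285,170:480]; cv2.imwrite('pics/topc.png',cv2.resize(c,None,fx=2.55,fy=2.55,interpolation=cv2.INTER_CUBIC))
E
```

```text
top [ 0.39082964 -0.00564571  1.30650349] [ 0.10133704  0.01459525 -0.99474508]
scene [1.1705082  0.91791696 1.0337905 ] [-0.42933808 -0.62442939 -0.65250038]
wrist [0.05078335 0.60304227 0.37281395] [ 0.31881662 -0.07476837 -0.94486277]
blue [0.558 0.911] [0.558 0.914] [0.042 0.058] 80.8
blue [ 0.559 -0.361] [ 0.565 -0.355] [0.085 0.081] 4.9
blue [0.57  0.364] [0.57  0.364] [0.082 0.081] 27.6
blue [ 0.629 -0.145] [ 0.635 -0.147] [0.088 0.083] 75.8
blue [0.631 0.147] [0.632 0.147] [0.105 0.047] 0.8
black [0.024 0.63 ] [0.478 0.112] 79.6
black [0.171 0.885] [0.203 0.083] 4.4
black [0.25  0.628] [0.101 0.057] 3.1
black [ 0.563 -0.356] [0.108 0.09 ] 4.8
black [0.57  0.362] [0.091 0.109] 73.0
black [0.63  0.146] [0.109 0.091] 3.5
black [ 0.633 -0.146] [0.091 0.109] 75.8
flange [0.454 0.089 0.02 ]
tee [ 0.463 -0.116  0.017]
union [ 0.357 -0.264  0.018]
elbow [0.376 0.26  0.017]
bottlecap [0.682 0.002 0.125]
```

View pics/topc.png

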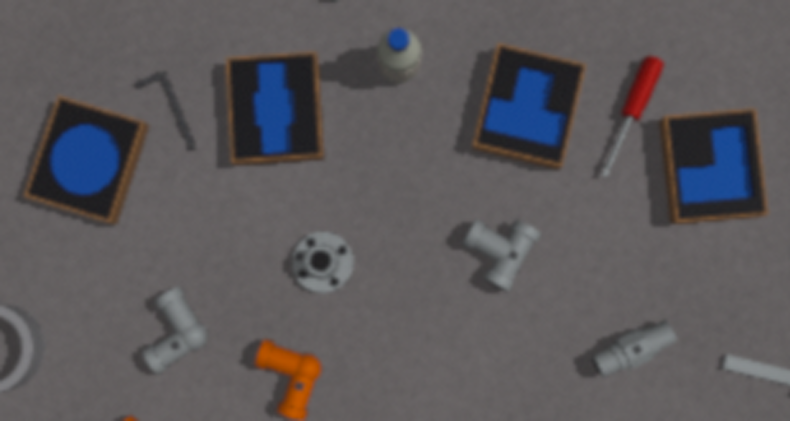

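View pics/wrist0.png

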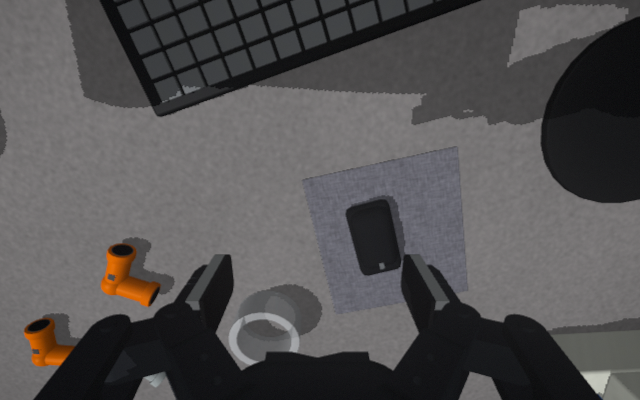

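The crop shows the yaws: elbow legs point up-left and down-left, the tee's branch points up-left, and the union lies near -70°. The wrist camera looks forward of the jaws, so I'll fly over for closer views.

>>> {"name": "drive_tool", "arguments": {"targets": [[[0.168,-0.385,0.03],[0,0,0.22]],[[0.168,-0.385,0.03],[0,0,0.22]],[[0.168,-0.385,0.03],[0,0,0.22]],[[0.168,-0.385,0.03],[0,0,0.22]],[[0.168,-0.385,0.03],[0,0,0.22]],[[0.168,-0.385,0.03],[0,0,0.22]],[[0.168,-0.385,0.03],[0,0,0.22]],[[0.168,-0.385,0.03],[0,0,0.22]],[[0.168,-0.385,0.03],[0,0,0.22]],[[0.168,-0.385,0.03],[0,0,0.22]],[[0.168,-0.385,0.03],[0,0,0.22]],[[0.168,-0.385,0.03],[0,0,0.22]],[[0.168,-0.385,0.03],[0,0,0.22]],[[0.168,-0.385,0.03],[0,0,0.22]]]}}

```text
time: 1.32
tool_pos: [0.2995, 0.2013, 0.2518]
ee_rot: [-0.0, 0.0, 1.0, 0.0]
wrist_force: [0.1, 1.2, 0.3]
width: 0.0854
gripper_force: 0.0
```

```bash
python3 - <<'E'
from cell import env
import pickle;from h import *
f=env.grab_frame("wrist"); pickle.dump(f,open('w1.pkl','wb')); cv2.imwrite('pics/w1.png',f["color"]); s=env.state(); print(s["time"],s["tool_pos"],s["ee_rot"])
E
```

```text
1.3667 [0.2993951  0.20146699 0.25174355] [-4.46823569e-04 -3.34496864e-04  9.99999844e-01 -1.67159157e-05]
```

>>> {"name": "drive_tool", "arguments": {"targets": [[[0.02,-0.34,0],[0,0,0]],[[0.02,-0.34,0],[0,0,0]],[[0.02,-0.34,0],[0,0,0]],[[0.02,-0.34,0],[0,0,0]],[[0.02,-0.34,0],[0,0,0]],[[0.02,-0.34,0],[0,0,0]],[[0.02,-0.34,0],[0,0,0]],[[0.02,-0.34,0],[0,0,0]],[[0.02,-0.34,0],[0,0,0]],[[0.02,-0.34,0],[0,0,0]],[[0.02,-0.34,0],[0,0,0]],[[0.02,-0.34,0],[0,0,0]]]}}

```text
time: 2.37
tool_pos: [0.3205, -0.138, 0.2521]
ee_rot: [-0.0, -0.001, 1.0, 0.0]
wrist_force: [0.8, -0.2, -0.4]
width: 0.0855
gripper_force: 0.0
```

```bash
python3 - <<'E'
from cell import env
import pickle;from h import *
f=env.grab_frame("wrist"); pickle.dump(f,open('w2.pkl','wb')); cv2.imwrite('pics/w2.png',f["color"]); s=env.state(); print(s["time"],s["tool_pos"],s["ee_rot"])
E
```

```text
2.4167 [ 0.32051533 -0.13791191  0.25225552] [ 1.87645674e-04 -9.91392055e-04  9.99999480e-01  1.46548938e-04]
```

View pics/w1.png

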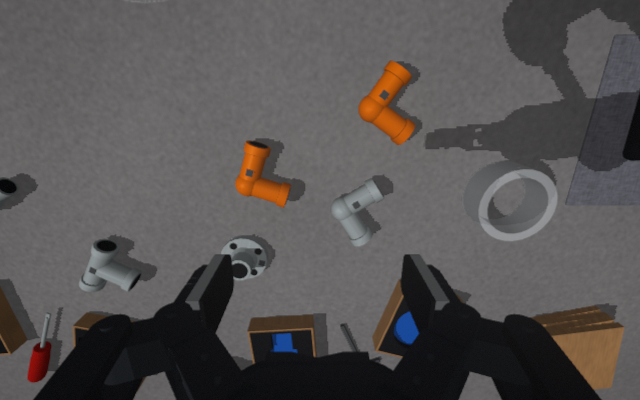

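View pics/w2.png

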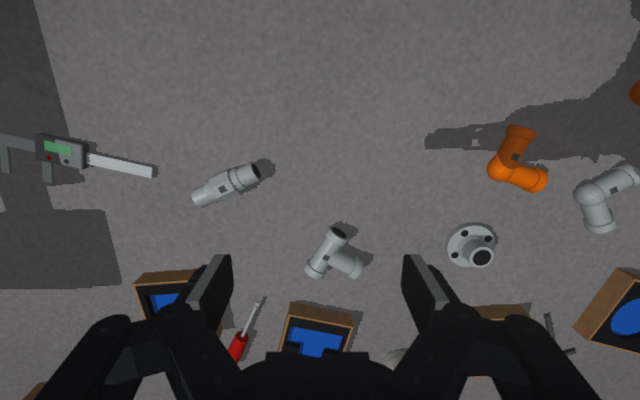

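The first wrist view shows the steel elbow at (357,210), flange at (243,258) and tee at (110,265). The second shows the union at (226,184), tee at (334,254) and flange at (472,246), with the cartons hidden behind the gripper. I'll take two more views over the cartons.

>>> {"name": "drive_tool", "arguments": {"targets": [[[0.24,-0.11,0],[0,0,0]],[[0.24,-0.11,0],[0,0,0]],[[0.24,-0.11,0],[0,0,0]],[[0.24,-0.11,0],[0,0,0]],[[0.24,-0.11,0],[0,0,0]],[[0.24,-0.11,0],[0,0,0]],[[0.24,-0.11,0],[0,0,0]],[[0.24,-0.11,0],[0,0,0]],[[0.24,-0.11,0],[0,0,0]],[[0.24,-0.11,0],[0,0,0]],[[0.24,-0.11,0],[0,0,0]]]}}

```text
time: 3.33
tool_pos: [0.5597, -0.2483, 0.2535]
ee_rot: [0.001, 0.0, 1.0, -0.0]
wrist_force: [0.2, 0.6, 0.1]
width: 0.0853
gripper_force: 0.0
```

```bash
python3 - <<'E'
from cell import env
import pickle;from h import *
f=env.grab_frame("wrist"); pickle.dump(f,open('w3.pkl','wb')); cv2.imwrite('pics/w3.png',f["color"])
E
```

>>> {"name": "drive_tool", "arguments": {"targets": [[[0,0.5,0],[0,0,0]],[[0,0.5,0],[0,0,0]],[[0,0.5,0],[0,0,0]],[[0,0.5,0],[0,0,0]],[[0,0.5,0],[0,0,0]],[[0,0.5,0],[0,0,0]],[[0,0.5,0],[0,0,0]],[[0,0.5,0],[0,0,0]],[[0,0.5,0],[0,0,0]],[[0,0.5,0],[0,0,0]],[[0,0.5,0],[0,0,0]],[[0,0.5,0],[0,0,0]],[[0,0.5,0],[0,0,0]],[[0,0.5,0],[0,0,0]],[[0,0.5,0],[0,0,0]],[[0,0.5,0],[0,0,0]]]}}

```text
time: 4.72
tool_pos: [0.5599, 0.2492, 0.253]
ee_rot: [0.001, 0.002, 1.0, 0.0]
wrist_force: [-0.2, -0.5, 0.7]
width: 0.0855
gripper_force: 0.0
```

```bash
cat > m.py <<'E'
import pickle;from h import *
W={n:pickle.load(open(n+'.pkl','rb')) for n in("w1","w2","w3","w4")}; W["top"]=pickle.load(open('f0.pkl','rb'))["top"]
for n in("top","w3","w4"):
    f=W[n];h=hsv(f); b=(h[...,0]>100)&(h[...,0]<125)&(h[...,1]>140)&(h[...,2]>50)
    k=b|((h[...,2]<48)&(h[...,1]<120))
    for c in blobs(b,80):
        p=cast(f,c[:,0],.02)[:,:2].astype(np.float32); r=cv2.minAreaRect(p)
        e=(c.reshape(-1,2).min(0).tolist(),c.reshape(-1,2).max(0).tolist())
        print(n,'blue',np.round(r[0],4),np.round(r[1],3),round(r[2],1),e)
    for c in blobs(cv2.morphologyEx(k.astype(np.uint8),cv2.MORPH_OPEN,np.ones((3,3)))>0,600):
        p=cast(f,c[:,0],.03)[:,:2].astype(np.float32); r=cv2.minAreaRect(p)
        if .08<min(r[1])<.11: print(n,'black',np.round(r[0],4),np.round(r[1],3),round(r[2],1))
for n in("top","w1","w2"):
    f=W[n];g=cv2.cvtColor(f["color"],cv2.COLOR_BGR2GRAY);h=hsv(f); bg=np.median(g); s=(g>bg+22)&(h[...,1]<60)
    s=cv2.morphologyEx(s.astype(np.uint8),cv2.MORPH_CLOSE,np.ones((5,5)))>0
    for c in blobs(s,150):
        p=cast(f,c[:,0],.017)[:,:2].astype(np.float32); r=cv2.minAreaRect(p)
        if .025<min(r[1])<.09 and max(r[1])<.12 and np.hypot(*r[0])<.6: print(n,'steel',np.round(r[0],4),np.round(r[1],3),round(r[2],1))
E
python3 - <<'E'
from cell import env
import pickle;from h import *
f=env.grab_frame("wrist"); pickle.dump(f,open('w4.pkl','wb')); cv2.imwrite('pics/w4.png',f["color"]); print(env.state()["tool_pos"])
w3=pickle.load(open('w3.pkl','rb'))["color"]
cv2.imwrite('pics/w34.png',np.hstack([cv2.resize(w3,(400,250)),cv2.resize(f["color"],(400,250))]))
E
python3 m.py
```

```text
[0.56005639 0.24890819 0.25292771]
top blue [0.5582 0.914 ] [0.043 0.059] 80.6 ([8, 176], [25, 196])
top blue [ 0.5647 -0.3556] [0.085 0.082] 4.8 ([436, 169], [464, 199])
top blue [0.5706 0.3647] [0.083 0.079] 1.5 ([189, 168], [216, 196])
top blue [ 0.6346 -0.1466] [0.089 0.084] 76.8 ([360, 146], [391, 176])
top blue [0.6315 0.1474] [0.107 0.047] 7.2 ([269, 144], [285, 180])
top black [0.1695 0.8852] [0.206 0.083] 4.4
top black [ 0.5628 -0.3564] [0.109 0.091] 5.2
top black [0.5699 0.3621] [0.091 0.11 ] 73.0
top black [0.6303 0.1457] [0.109 0.092] 2.8
top black [ 0.6326 -0.1467] [0.091 0.109] 75.8
w3 blue [0.759  0.0865] [0.05 0.03] 51.0 ([523, 275], [550, 297])
w3 blue [ 0.6362 -0.1463] [0.087 0.081] 76.2 ([362, 179], [430, 239])
w3 blue [0.6322 0.1499] [0.104 0.038] 3.9 ([587, 173], [622, 242])
w3 blue [ 0.5656 -0.3556] [0.082 0.081] 5.0 ([201, 129], [266, 194])
w3 black [0.6309 0.1448] [0.114 0.096] 3.9
w3 black [ 0.5635 -0.356 ] [0.114 0.096] 4.8
w4 blue [ 0.7585 -0.082 ] [0.029 0.051] 42.2 ([89, 275], [116, 298])
w4 blue [ 0.636  -0.1518] [0.081 0.078] 76.3 ([0, 182], [61, 239])
w4 blue [0.6319 0.1442] [0.105 0.045] 3.7 ([225, 173], [260, 243])
w4 blue [0.5715 0.3624] [0.081 0.081] 7.4 ([373, 136], [434, 196])
w4 black [ 0.6338 -0.1435] [0.089 0.113] 76.0
w4 black [0.6306 0.1453] [0.114 0.096] 3.8
w4 black [0.5708 0.3618] [0.096 0.114] 73.0
top steel [0.4539 0.0867] [0.064 0.058] 0.3
top steel [ 0.4724 -0.1102] [0.066 0.074] 60.8
w1 steel [ 0.4812 -0.1194] [0.069 0.082] 60.2
w1 steel [0.3813 0.266 ] [0.077 0.07 ] 32.3
w2 steel [ 0.4791 -0.1085] [0.077 0.08 ] 60.2
w2 steel [0.4522 0.087 ] [0.068 0.07 ] 0.0
w2 steel [0.3828 0.2758] [0.079 0.072] 31.3
w2 steel [ 0.3565 -0.2695] [0.027 0.096] 26.1
```

View pics/w34.png

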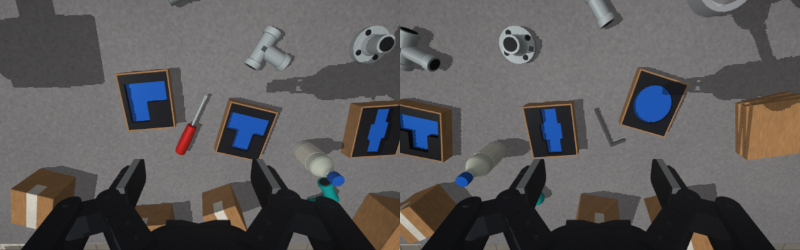

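All four cartons are located. The flange is nearest, so I'll hover over it and measure again.

>>> {"name": "drive_tool", "arguments": {"targets": [[[-0.107,-0.162,-0.03],[0,0,0]],[[-0.107,-0.162,-0.03],[0,0,0]],[[-0.107,-0.162,-0.03],[0,0,0]],[[-0.107,-0.162,-0.03],[0,0,0]],[[-0.107,-0.162,-0.03],[0,0,0]],[[-0.107,-0.162,-0.03],[0,0,0]],[[-0.107,-0.162,-0.03],[0,0,0]],[[-0.107,-0.162,-0.03],[0,0,0]],[[-0.107,-0.162,-0.03],[0,0,0]]]}}

```text
time: 5.52
tool_pos: [0.4535, 0.0884, 0.2225]
ee_rot: [0.0, 0.001, 1.0, 0.0]
wrist_force: [-0.5, -1.0, -1.0]
width: 0.0853
gripper_force: 0.0
```

```bash
cat > look.py <<'E'
# usage: look.py name z : steel blobs near the tool, cast to height z; dark marks on it
import sys,pickle;from h import *
from cell import env
n,z=sys.argv[1],float(sys.argv[2]); f=env.grab_frame("wrist"); pickle.dump(f,open(n+'.pkl','wb')); s=env.state()
print(s["time"],s["tool_pos"].round(4),s["ee_rot"].round(4),env.tcp_to_tips)
g=cv2.cvtColor(f["color"],cv2.COLOR_BGR2GRAY);h=hsv(f); bg=np.median(g)
for th in(15,22,30):
    m=cv2.morphologyEx(((g>bg+th)&(h[...,1]<60)).astype(np.uint8),cv2.MORPH_CLOSE,np.ones((7,7)))>0
    for c in blobs(m,400):
        p=cast(f,c[:,0],z)[:,:2].astype(np.float32); r=cv2.minAreaRect(p)
        if np.hypot(*(np.array(r[0])-s["tool_pos"][:2]))<.08: print(th,np.round(r[0],4),np.round(r[1],4),round(r[2],1),c[:,0].min(0),c[:,0].max(0))
q=proj(f,[[*s["tool_pos"][:2],z]])[0].astype(int); print('px',q)
x,y=max(q[0]-100,0),max(q[1]-75,0); cv2.imwrite(f'pics/{n}.png',cv2.resize(f["color"][y:y+150,x:x+200],None,fx=3,fy=3))
E
python3 look.py flange 0.012
```

```text
5.5667 [0.4535 0.0887 0.2223] [2.e-04 7.e-04 1.e+00 1.e-04] 0.025
15 [0.4543 0.0872] [0.0692 0.0654] 6.1 [291 135] [344 189]
22 [0.4541 0.0869] [0.0688 0.0645] 3.7 [291 135] [343 189]
30 [0.4538 0.0866] [0.0678 0.0639] 5.7 [291 135] [343 188]
px [317 162]
```

View pics/flange.png

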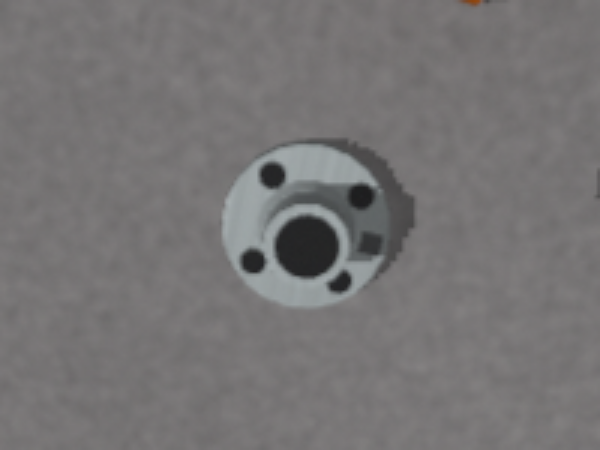

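The crop shows the flange disc centred at about (305,225) with its neck at (307,246), so it is straight under the tool. Going down to grip the neck.

>>> {"name": "drive_tool", "arguments": {"targets": [[[0,0.001,-0.04],[0,0,0]],[[0,0.001,-0.08],[0,0,0]],[[0,0.001,-0.12],[0,0,0]],[[0,0.001,-0.15],[0,0,0]],[[0,0.001,-0.165],[0,0,0]],[[0,0.001,-0.173],[0,0,0]],[[0,0.001,-0.178],[0,0,0]],[[0,0.001,-0.178],[0,0,0]],[[0,0.001,-0.178],[0,0,0]]]}}

```text
time: 6.32
tool_pos: [0.4539, 0.0897, 0.0454]
ee_rot: [0.001, 0.001, 1.0, 0.0]
wrist_force: [-0.2, 0.1, -0.2]
width: 0.0853
gripper_force: 0.0
```

>>> {"name": "drive_tool", "arguments": {"targets": [[[0,0,0],[0,0,0]],[[0,0,0],[0,0,0]],[[0,0,0],[0,0,0]],[[0,0,0],[0,0,0]],[[0,0,0],[0,0,0]],[[0,0,0],[0,0,0]],[[0,0,0],[0,0,0]],[[0,0,0],[0,0,0]]], "grip": 0, "squeeze": 70}}

```text
time: 6.98
tool_pos: [0.453, 0.0893, 0.044]
ee_rot: [-0.0, 0.001, 1.0, -0.0]
wrist_force: [-0.6, 0.0, -0.9]
width: -0.0003
gripper_force: 0.0
```

The fingers closed on nothing, so I'll lift and look.

```bash
python3 - <<'E'
from cell import env
from h import *
f=env.grab_frame("wrist"); s=env.grab_frame("scene"); st=env.state(); print(st["width"],st["wrist_force"],st["tool_pos"])
q=proj(s,[[.453,.089,.03]])[0].astype(int); print(q)
c=s["color"][q[1]-62:q[1]+63,q[0]-60:q[0]+60]
cv2.imwrite('pics/d1.png',np.hstack([cv2.resize(f["color"],(400,250)),cv2.resize(c,(240,250))]))
E
```

```text
-5.5360995674689966e-05 [0.69582557 0.58838391 0.38655897] [0.45296342 0.08928961 0.04402415]
[361 204]
```

View pics/d1.png

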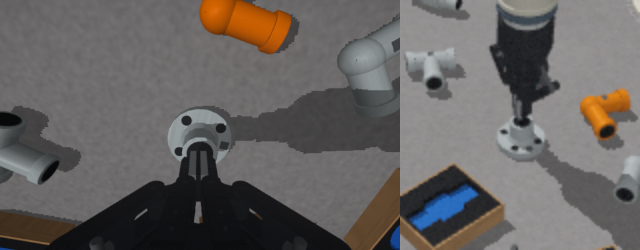

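```bash
python3 - <<'E'
from cell import env
from h import *
f=env.grab_frame("wrist"); s=env.grab_frame("scene");t=env.grab_frame("top")
P=[[.453,.0895,.019],[.453,.0895,.045],[.453,.0895,.07]]
for n,i in(("w",f),("s",s),("t",t)): print(n,proj(i,P).round(1).tolist())
print('disc',cast(f,[320,219],.012), 'neck', cast(f,[320,227],.042))
a=f["color"][170:370,220:420]; b=s["color"][160:230,325:395]
cv2.imwrite('pics/d2.png',np.hstack([cv2.resize(a,(390,390)),cv2.resize(b,(390,390))]))
E
```

```text
w [[318.9, 226.7], [319.1, 246.3], [319.5, 271.3]]
s [[361.2, 207.6], [361.6, 200.9], [361.9, 194.3]]
t [[296.0, 222.3], [295.3, 221.8], [294.6, 221.4]]
disc [[0.45059747 0.09030757 0.012     ]] neck [[0.44234064 0.09002393 0.042     ]]
```

View pics/d2.png

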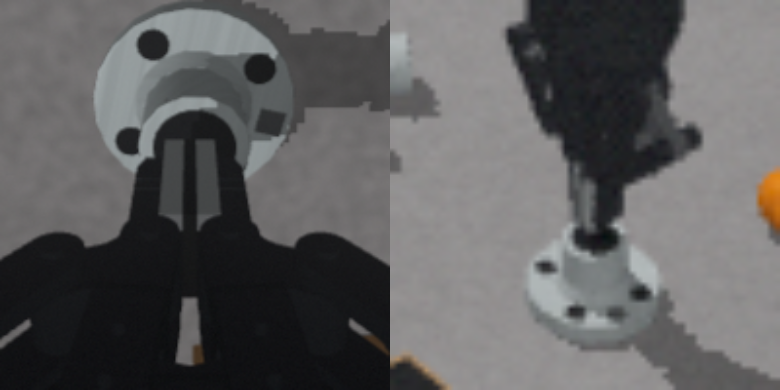

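Two views agree that the shut fingertips are at the neck's top, so they seem shorter than stated. A light touch on the neck top will calibrate this.

>>> {"name": "drive_tool", "arguments": {"targets": [[[0,0,-0.001],[0,0,0]],[[0,0,-0.002],[0,0,0]],[[0,0,-0.002],[0,0,0]]]}}

```text
time: 7.48
tool_pos: [0.4528, 0.0893, 0.0417]
ee_rot: [-0.0, 0.001, 1.0, -0.0]
wrist_force: [0.2, 0.9, -0.4]
width: 0.0001
gripper_force: 0.0
```

>>> {"name": "drive_tool", "arguments": {"targets": [[[0,0,-0.001],[0,0,0]],[[0,0,-0.002],[0,0,0]],[[0,0,-0.002],[0,0,0]]]}}

```text
time: 7.73
tool_pos: [0.4528, 0.0893, 0.0398]
ee_rot: [-0.0, 0.001, 1.0, -0.0]
wrist_force: [-0.4, 0.5, 0.6]
width: -0.0001
gripper_force: 0.0
```

>>> {"name": "drive_tool", "arguments": {"targets": [[[0,0,-0.001],[0,0,0]],[[0,0,-0.003],[0,0,0]],[[0,0,-0.003],[0,0,0]]]}}

```text
time: 7.98
tool_pos: [0.4528, 0.0893, 0.0366]
ee_rot: [-0.0, 0.001, 1.0, -0.0]
wrist_force: [-0.6, -0.4, -0.0]
width: -0.0
gripper_force: 0.0
```

```bash
python3 - <<'E'
from cell import env
from h import *
f=env.grab_frame("wrist"); s=env.grab_frame("scene"); print(env.state()["wrist_force"], env.state()["tool_pos"])
a=f["color"][170:300,255:385]; b=s["color"][160:230,325:395]
cv2.imwrite('pics/d3.png',np.hstack([cv2.resize(a,(390,390)),cv2.resize(b,(390,390))]))
E
```

```text
[-0.13827749  0.57486927  0.23579131] [0.45289215 0.08930415 0.03690483]
```

View pics/d3.png

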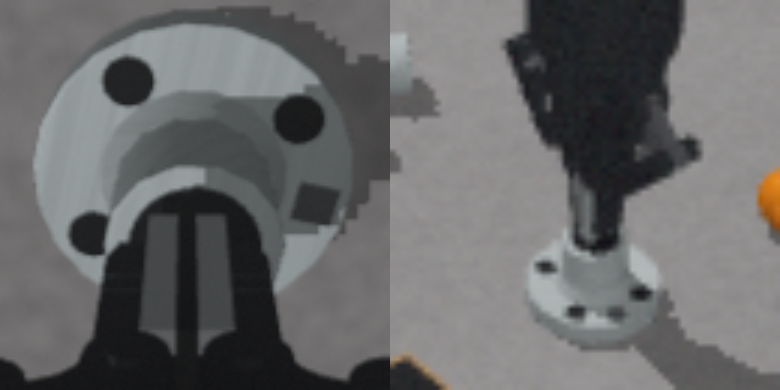

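>>> {"name": "drive_tool", "arguments": {"targets": [[[0,0,0],[0,0,0]],[[0,0,0],[0,0,0]],[[0,0,0],[0,0,0]],[[0,0,0],[0,0,0]],[[0,0,0],[0,0,0]],[[0,0,0],[0,0,0]]], "grip": 1}}

```text
time: 8.58
tool_pos: [0.453, 0.0893, 0.0371]
ee_rot: [0.0, 0.001, 1.0, -0.0]
wrist_force: [-0.0, 0.2, 0.9]
width: 0.0721
gripper_force: 0.0
```

>>> {"name": "drive_tool", "arguments": {"targets": [[[0,0,-0.004],[0,0,0]],[[0,0,-0.007],[0,0,0]],[[0,0,-0.007],[0,0,0]]]}}

```text
time: 8.83
tool_pos: [0.4524, 0.0892, 0.029]
ee_rot: [-0.001, 0.001, 1.0, -0.0]
wrist_force: [-0.5, 0.2, 0.0]
width: 0.0853
gripper_force: 0.0
```

>>> {"name": "drive_tool", "arguments": {"targets": [[[0,0,0],[0,0,0]],[[0,0,0],[0,0,0]],[[0,0,0],[0,0,0]],[[0,0,0],[0,0,0]],[[0,0,0],[0,0,0]],[[0,0,0],[0,0,0]],[[0,0,0],[0,0,0]]], "grip": 0}}

```text
time: 9.42
tool_pos: [0.455, 0.0892, 0.0329]
ee_rot: [0.003, 0.001, 1.0, 0.0]
wrist_force: [0.2, -1.6, 10.3]
width: 0.0007
gripper_force: 4.1
```

Contact with the neck top came at TCP ≈ 0.033 with the fingers shut, so the real tips are about 34 mm higher than stated. I'll open and go lower in steps, watching the force.

>>> {"name": "drive_tool", "arguments": {"targets": [[[0,0,0.002],[0,0,0]],[[0,0,0.002],[0,0,0]],[[0,0,0.002],[0,0,0]],[[0,0,0],[0,0,0]],[[0,0,0],[0,0,0]],[[0,0,0],[0,0,0]],[[0,0,-0.003],[0,0,0]],[[0,0,-0.006],[0,0,0]],[[0,0,-0.006],[0,0,0]]], "grip": 1}}

```text
time: 10.17
tool_pos: [0.4524, 0.0893, 0.023]
ee_rot: [-0.001, 0.001, 1.0, -0.0]
wrist_force: [-0.0, 0.6, 0.7]
width: 0.0857
gripper_force: 0.0
```

>>> {"name": "drive_tool", "arguments": {"targets": [[[0,0,-0.003],[0,0,0]],[[0,0,-0.006],[0,0,0]],[[0,0,-0.006],[0,0,0]]]}}

```text
time: 10.42
tool_pos: [0.4525, 0.0893, 0.0172]
ee_rot: [-0.001, 0.001, 1.0, -0.0]
wrist_force: [0.4, -0.9, 0.4]
width: 0.0851
gripper_force: 0.0
```

>>> {"name": "drive_tool", "arguments": {"targets": [[[0,0,0],[0,0,0]],[[0,0,0],[0,0,0]],[[0,0,0],[0,0,0]],[[0,0,0],[0,0,0]],[[0,0,0],[0,0,0]],[[0,0,0],[0,0,0]],[[0,0,0],[0,0,0]]], "grip": 0}}

```text
time: 11.0
tool_pos: [0.4534, 0.0897, 0.0188]
ee_rot: [0.001, 0.001, 1.0, 0.0]
wrist_force: [-1.7, 1.4, 5.7]
width: 0.0309
gripper_force: 69.8
```

Gripped. Lifting and checking the hold, then carrying.

>>> {"name": "drive_tool", "arguments": {"targets": [[[0,0,0.02],[0,0,0]],[[0,0,0.05],[0,0,0]],[[0,0,0.08],[0,0,0]],[[0,0,0.09],[0,0,0]],[[0,0,0.09],[0,0,0]]]}}

```text
time: 11.42
tool_pos: [0.4544, 0.0893, 0.1103]
ee_rot: [0.002, 0.001, 1.0, 0.0]
wrist_force: [0.3, 0.2, -4.6]
width: 0.031
gripper_force: 70.5
```

```bash
python3 - <<'E'
from cell import env
from h import *
f=env.grab_frame("wrist"); s=env.grab_frame("scene"); p=env.state()["tool_pos"]; print(env.state()["wrist_force"],p)
q=proj(s,[p])[0].astype(int)
a=f["color"][140:340,220:420]; b=s["color"][q[1]-40:q[1]+50,q[0]-45:q[0]+45]
cv2.imwrite('pics/d4.png',np.hstack([cv2.resize(a,(390,390)),cv2.resize(b,(390,390))]))
E
```

```text
[-0.28952517  0.01222806 -6.34479785] [0.45236247 0.08915562 0.10614217]
```

View pics/d4.png

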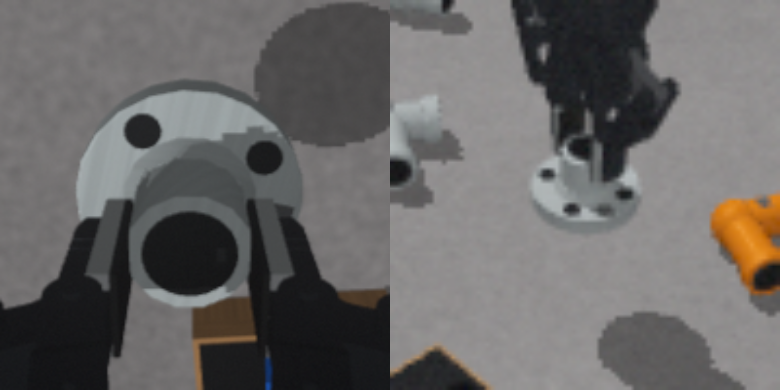

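The flange hangs level in the jaws. Carrying it over its carton.

>>> {"name": "drive_tool", "arguments": {"targets": [[[0.015,0.035,0],[0,0,0]],[[0.03,0.07,0],[0,0,0]],[[0.045,0.105,0],[0,0,0]],[[0.06,0.14,0],[0,0,0]],[[0.075,0.175,0],[0,0,0]],[[0.09,0.21,0],[0,0,0]],[[0.105,0.245,0],[0,0,0]],[[0.115,0.265,0],[0,0,0]],[[0.118,0.272,0],[0,0,0]],[[0.118,0.272,0],[0,0,0]],[[0.118,0.272,0],[0,0,0]]]}}

```text
time: 12.43
tool_pos: [0.5699, 0.3603, 0.1048]
ee_rot: [-0.002, 0.001, 1.0, -0.002]
wrist_force: [0.2, -0.7, -5.0]
width: 0.0312
gripper_force: 71.0
```

```bash
python3 - <<'E'
from cell import env
import pickle
from h import *
s=env.state();p=s["tool_pos"];print(p,s["ee_rot"],s["wrist_force"])
f=env.grab_frame("wrist")
R,t,c=cam(f); d=R.T@np.linalg.inv(f["K"])@[280.5,242.6,1]
k=(p[0]-.011-c[0])/d[0]; print('tip',c+k*d-p)
E
```

```text
[0.56989446 0.36034687 0.10483787] [-2.15274742e-03  7.91806124e-04  9.99996112e-01 -1.58603124e-03] [ 0.20309564 -0.73493426 -5.0140723 ]
tip [-0.011      -0.01939805  0.01728807]
```

>>> {"name": "drive_tool", "arguments": {"targets": [[[0.001,0.001,-0.025],[0,0,0]],[[0.001,0.001,-0.045],[0,0,0]],[[0.001,0.001,-0.054],[0,0,0]],[[0.001,0.001,-0.058],[0,0,0]],[[0.001,0.001,-0.06],[0,0,0]],[[0.001,0.001,-0.06],[0,0,0]]]}}

```text
time: 12.98
tool_pos: [0.5722, 0.3619, 0.0487]
ee_rot: [0.0, 0.001, 1.0, 0.0]
wrist_force: [-0.3, -0.1, -4.8]
width: 0.0314
gripper_force: 71.1
```

>>> {"name": "drive_tool", "arguments": {"targets": [[[0,0,-0.002],[0,0,0]],[[0,0,-0.004],[0,0,0]],[[0,0,-0.004],[0,0,0]],[[0,0,-0.004],[0,0,0]]]}}

```text
time: 13.32
tool_pos: [0.5721, 0.3624, 0.0445]
ee_rot: [0.0, 0.001, 1.0, 0.0]
wrist_force: [-0.7, 0.2, -4.5]
width: 0.031
gripper_force: 71.1
```

>>> {"name": "drive_tool", "arguments": {"targets": [[[0,0,-0.002],[0,0,0]],[[0,0,-0.004],[0,0,0]],[[0,0,-0.005],[0,0,0]],[[0,0,-0.005],[0,0,0]]]}}

```text
time: 13.65
tool_pos: [0.572, 0.3623, 0.039]
ee_rot: [-0.0, 0.001, 1.0, -0.0]
wrist_force: [-0.3, -1.2, -3.2]
width: 0.0312
gripper_force: 71.0
```

>>> {"name": "drive_tool", "arguments": {"targets": [[[0,0,-0.001],[0,0,0]],[[0,0,-0.002],[0,0,0]],[[0,0,-0.002],[0,0,0]]]}}

```text
time: 13.9
tool_pos: [0.572, 0.3623, 0.0389]
ee_rot: [0.0, 0.001, 1.0, 0.0]
wrist_force: [-5.0, -2.4, 4.6]
width: 0.0312
gripper_force: 72.2
```

Seated. Releasing, then flying to the elbow with the jaw turned for its y leg.

>>> {"name": "drive_tool", "arguments": {"targets": [[[0,0,0.001],[0,0,0]],[[0,0,0.001],[0,0,0]],[[0,0,0.001],[0,0,0]],[[0,0,0.001],[0,0,0]],[[0,0,0.03],[0,0,0]],[[0,0,0.07],[0,0,0]],[[-0.03,-0.01,0.11],[0,0,-0.12]],[[-0.06,-0.03,0.13],[0,0,-0.24]],[[-0.09,-0.045,0.15],[0,0,-0.36]],[[-0.12,-0.06,0.165],[0,0,-0.48]],[[-0.15,-0.075,0.165],[0,0,-0.6]],[[-0.18,-0.09,0.165],[0,0,-0.72]],[[-0.19,-0.094,0.165],[0,0,-0.84]],[[-0.19,-0.094,0.165],[0,0,-0.96]],[[-0.19,-0.094,0.165],[0,0,-1.01]],[[-0.19,-0.094,0.165],[0,0,-1.01]],[[-0.19,-0.094,0.165],[0,0,-1.01]],[[-0.19,-0.094,0.165],[0,0,-1.01]]], "grip": 1}}

```text
time: 15.4
tool_pos: [0.3821, 0.2684, 0.2021]
ee_rot: [0.0, 0.484, 0.875, 0.0]
wrist_force: [-0.2, 0.4, -0.2]
width: 0.0853
gripper_force: 0.0
```

```bash
python3 look.py elbow 0.017; python3 - <<'E'
from cell import env
from h import *
f=env.grab_frame("top"); h=hsv(f); b=(h[...,0]>100)&(h[...,0]<125)&(h[...,1]>140)&(h[...,2]>50)
cv2.imwrite('pics/fl.png',cv2.resize(f["color"][155:215,175:235],(450,450)))
a=cv2.imread('pics/elbow.png'); c=cv2.resize(f["color"][160:210,180:230],(200,200))
a[-200:,-200:]=c; cv2.imwrite('pics/elbow2.png',a)
E
```

```text
15.45 [0.3822 0.2684 0.202 ] [-0.000e+00  4.840e-01  8.751e-01 -1.000e-04] 0.025
15 [0.3777 0.2617] [0.0731 0.0694] 32.1 [278 140] [341 198]
22 [0.3778 0.2625] [0.0705 0.0697] 33.4 [279 140] [341 198]
30 [0.3781 0.2621] [0.0696 0.067 ] 32.1 [280 141] [340 197]
px [316 167]
```

View pics/elbow2.png

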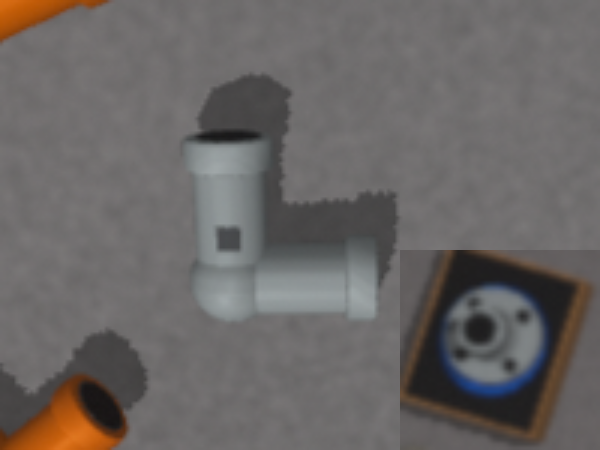

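The flange lies in its recess (inset). The elbow is aligned with the tool, with its y leg up at crop column 229, its corner at (230,290) and its origin near (0.378, 0.262). Going down on the y leg.

>>> {"name": "drive_tool", "arguments": {"targets": [[[-0.0265,-0.007,-0.03],[0,0,0]],[[-0.0265,-0.007,-0.07],[0,0,0]],[[-0.0265,-0.007,-0.11],[0,0,0]],[[-0.0265,-0.007,-0.15],[0,0,0]],[[-0.0265,-0.007,-0.18],[0,0,0]],[[-0.0265,-0.007,-0.193],[0,0,0]],[[-0.0265,-0.007,-0.198],[0,0,0]],[[-0.0265,-0.007,-0.198],[0,0,0]],[[-0.0265,-0.007,-0.198],[0,0,0]]]}}

```text
time: 16.25
tool_pos: [0.3561, 0.2617, 0.0052]
ee_rot: [0.0, 0.484, 0.875, 0.001]
wrist_force: [0.5, 0.0, 0.4]
width: 0.0855
gripper_force: 0.0
```

>>> {"name": "drive_tool", "arguments": {"targets": [[[0,0,0],[0,0,0]],[[0,0,0],[0,0,0]],[[0,0,0],[0,0,0]],[[0,0,0],[0,0,0]],[[0,0,0],[0,0,0]],[[0,0,0],[0,0,0]],[[0,0,0],[0,0,0]]], "grip": 0, "squeeze": 80}}

```text
time: 16.83
tool_pos: [0.3561, 0.2618, 0.0051]
ee_rot: [0.0, 0.485, 0.875, 0.001]
wrist_force: [0.6, 0.9, 5.4]
width: 0.0245
gripper_force: 78.9
```

>>> {"name": "drive_tool", "arguments": {"targets": [[[0,0,0.02],[0,0,0]],[[0,0,0.055],[0,0,0]],[[0,0,0.09],[0,0,0]],[[0,0,0.12],[0,0,0]],[[0,0,0.13],[0,0,0]],[[0,0,0.13],[0,0,0]]]}}

```text
time: 17.33
tool_pos: [0.3565, 0.262, 0.1363]
ee_rot: [0.001, 0.485, 0.875, 0.002]
wrist_force: [-0.6, -0.8, -4.1]
width: 0.0247
gripper_force: 79.8
```

>>> {"name": "drive_tool", "arguments": {"targets": [[[0.005,-0.02,0],[0,0,-0.03]],[[0.015,-0.055,0],[0,0,-0.06]],[[0.026,-0.09,0],[0,0,-0.09]],[[0.038,-0.125,0],[0,0,-0.12]],[[0.05,-0.16,0],[0,0,-0.15]],[[0.06,-0.195,0],[0,0,-0.18]],[[0.07,-0.23,0],[0,0,-0.21]],[[0.08,-0.265,0],[0,0,-0.24]],[[0.092,-0.3,0],[0,0,-0.27]],[[0.103,-0.335,0],[0,0,-0.3]],[[0.114,-0.37,0],[0,0,-0.33]],[[0.125,-0.405,0],[0,0,-0.36]],[[0.136,-0.44,0],[0,0,-0.39]],[[0.147,-0.475,0],[0,0,-0.42]],[[0.158,-0.51,0],[0,0,-0.45]],[[0.17,-0.545,0],[0,0,-0.473]],[[0.179,-0.58,0],[0,0,-0.473]],[[0.187,-0.608,0],[0,0,-0.473]],[[0.187,-0.608,0],[0,0,-0.473]],[[0.187,-0.608,0],[0,0,-0.473]]]}}

```text
time: 19.0
tool_pos: [0.541, -0.3472, 0.1286]
ee_rot: [-0.004, 0.677, 0.736, -0.0]
wrist_force: [-0.5, 0.7, -4.0]
width: 0.0245
gripper_force: 79.8
```

```bash
python3 - <<'E'
from cell import env
from h import *
f=env.grab_frame("wrist"); s=env.grab_frame("scene"); st=env.state(); p=st["tool_pos"]; print(p,st["ee_rot"],st["width"])
q=proj(s,[p])[0].astype(int)
cv2.imwrite('pics/e3.png',np.hstack([f["color"][100:350,170:470],cv2.resize(s["color"][q[1]-40:q[1]+60,q[0]-50:q[0]+50],(250,250))]))
E
```

```text
[ 0.54157608 -0.34551717  0.13092478] [-2.48152779e-03  6.76001894e-01  7.36895702e-01 -7.74291942e-05] 0.02439487799383396
```

View pics/e3.png

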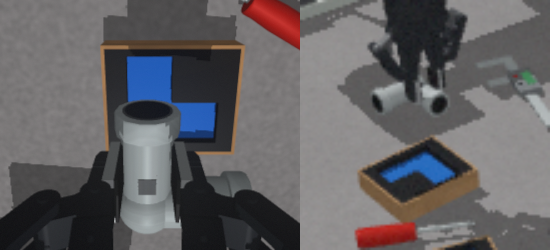

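The elbow hangs level above its carton, with its legs matching the L. That was my last picture, so from here I go by numbers. Lowering.

>>> {"name": "drive_tool", "arguments": {"targets": [[[0,0,-0.03],[0,0,0]],[[0,0,-0.06],[0,0,0]],[[0,0,-0.08],[0,0,0]],[[0,0,-0.09],[0,0,0]],[[0,0,-0.096],[0,0,0]],[[0,0,-0.098],[0,0,0]],[[0,0,-0.098],[0,0,0]],[[0,0,-0.098],[0,0,0]]]}}

```text
time: 19.77
tool_pos: [0.5434, -0.347, 0.0381]
ee_rot: [0.001, 0.676, 0.737, 0.0]
wrist_force: [-0.6, -0.6, -3.7]
width: 0.0244
gripper_force: 79.9
```

Position is within 1 mm; lowering the rest of the way.

>>> {"name": "drive_tool", "arguments": {"targets": [[[0,0.0005,-0.003],[0,0,0]],[[0,0.0005,-0.006],[0,0,0]],[[0,0.0005,-0.009],[0,0,0]],[[0,0.0005,-0.01],[0,0,0]],[[0,0.0005,-0.01],[0,0,0]]]}}

```text
time: 20.18
tool_pos: [0.5423, -0.3461, 0.0256]
ee_rot: [-0.0, 0.676, 0.737, -0.0]
wrist_force: [0.4, 0.2, -3.2]
width: 0.0247
gripper_force: 80.0
```

>>> {"name": "drive_tool", "arguments": {"targets": [[[0,0,-0.001],[0,0,0]],[[0,0,-0.002],[0,0,0]],[[0,0,-0.003],[0,0,0]],[[0,0,-0.003],[0,0,0]]]}}

```text
time: 20.52
tool_pos: [0.5426, -0.3462, 0.0252]
ee_rot: [0.0, 0.676, 0.737, 0.0]
wrist_force: [-5.5, 2.9, 6.9]
width: 0.0247
gripper_force: 81.2
```

Home at the expected height. Releasing and going over the union.

>>> {"name": "drive_tool", "arguments": {"targets": [[[0,0,0.003],[0,0,0]],[[0,0,0.003],[0,0,0]],[[0,0,0.003],[0,0,0]],[[0,0,0.003],[0,0,0]],[[0,0,0.03],[0,0,0]],[[0,0,0.07],[0,0,0]],[[-0.03,0.01,0.11],[0,0,0.1]],[[-0.06,0.025,0.13],[0,0,0.2]],[[-0.09,0.04,0.15],[0,0,0.3]],[[-0.12,0.05,0.17],[0,0,0.37]],[[-0.15,0.06,0.178],[0,0,0.37]],[[-0.18,0.073,0.178],[0,0,0.37]],[[-0.186,0.076,0.178],[0,0,0.37]],[[-0.186,0.076,0.178],[0,0,0.37]],[[-0.186,0.076,0.178],[0,0,0.37]]], "grip": 1}}

```text
time: 21.77
tool_pos: [0.3569, -0.2704, 0.2012]
ee_rot: [0.001, 0.529, 0.849, 0.0]
wrist_force: [-0.2, 0.7, 0.3]
width: 0.0855
gripper_force: 0.0
```

```bash
python3 look.py union 0.018; cat > insert.py <<'E'
import sys;from h import *
from cell import env
x,y,z=map(float,sys.argv[1:4]); f=env.grab_frame("top"); h=hsv(f); g=cv2.cvtColor(f["color"],cv2.COLOR_BGR2GRAY)
q=proj(f,[[x,y,z]])[0].astype(int); m=((g>95)&(h[...,1]<70)).astype(np.uint8)*255; k=np.zeros_like(m); cv2.circle(k,tuple(int(v) for v in q),16,255,-1)
for c in blobs((m&k)>0,40):
    r=cv2.minAreaRect(cast(f,c[:,0],z)[:,:2].astype(np.float32)); print(np.round(r[0],4),np.round(r[1],4),round(r[2],1))
E
echo elbow in; python3 insert.py .5635 -.356 .037; echo flange; python3 insert.py .571 .362 .032
```

```text
21.8167 [ 0.3572 -0.2705  0.2008] [1.000e-04 5.290e-01 8.486e-01 1.000e-04] 0.025
15 [ 0.3543 -0.2676] [0.029  0.0952] 26.8 [303 122] [328 203]
22 [ 0.354 -0.267] [0.0267 0.0939] 26.7 [304 122] [327 202]
30 [ 0.3568 -0.2656] [0.0187 0.0939] 25.6 [310 122] [326 202]
px [316 167]
elbow in
[ 0.5669 -0.3557] [0.0697 0.0665] 3.4
flange
[0.5719 0.3569] [0.0645 0.0587] 0.0
```

>>> {"name": "drive_tool", "arguments": {"targets": [[[-0.002,0.003,-0.03],[0,0,0.01]],[[-0.002,0.003,-0.07],[0,0,0.01]],[[-0.002,0.003,-0.11],[0,0,0.01]],[[-0.002,0.003,-0.15],[0,0,0.01]],[[-0.002,0.003,-0.18],[0,0,0.01]],[[-0.002,0.003,-0.193],[0,0,0.01]],[[-0.002,0.003,-0.197],[0,0,0.01]],[[-0.002,0.003,-0.197],[0,0,0.01]],[[-0.002,0.003,-0.197],[0,0,0.01]]]}}

```text
time: 22.67
tool_pos: [0.3553, -0.2677, 0.0049]
ee_rot: [0.0, 0.525, 0.851, -0.0]
wrist_force: [-0.8, -0.2, 0.1]
width: 0.0858
gripper_force: 0.0
```

>>> {"name": "drive_tool", "arguments": {"targets": [[[0,0,0],[0,0,0]],[[0,0,0],[0,0,0]],[[0,0,0],[0,0,0]],[[0,0,0],[0,0,0]],[[0,0,0],[0,0,0]],[[0,0,0],[0,0,0]],[[0,0,0],[0,0,0]]], "grip": 0}}

```text
time: 23.25
tool_pos: [0.3555, -0.2678, 0.0057]
ee_rot: [0.002, 0.525, 0.851, -0.0]
wrist_force: [0.4, 0.3, 6.7]
width: 0.0338
gripper_force: 80.5
```

>>> {"name": "drive_tool", "arguments": {"targets": [[[0,0,0.02],[0,0,0]],[[0,0,0.055],[0,0,0]],[[0,0,0.09],[0,0,0]],[[0,0,0.125],[0,0,0]],[[0,0,0.155],[0,0,0]],[[0,0,0.17],[0,0,0]],[[0,0,0.17],[0,0,0]]]}}

```text
time: 23.83
tool_pos: [0.3555, -0.2682, 0.1784]
ee_rot: [0.003, 0.525, 0.851, -0.001]
wrist_force: [0.2, 0.3, -2.1]
width: 0.0333
gripper_force: 80.8
```

>>> {"name": "drive_tool", "arguments": {"targets": [[[0.006,0.015,0],[0,0,0.05]],[[0.015,0.045,0],[0,0,0.13]],[[0.03,0.075,0],[0,0,0.21]],[[0.045,0.105,0],[0,0,0.29]],[[0.06,0.135,0],[0,0,0.37]],[[0.075,0.165,0],[0,0,0.45]],[[0.09,0.195,0],[0,0,0.53]],[[0.105,0.225,0],[0,0,0.61]],[[0.12,0.255,0],[0,0,0.69]],[[0.14,0.285,0],[0,0,0.77]],[[0.165,0.315,0],[0,0,0.85]],[[0.19,0.345,0],[0,0,0.93]],[[0.215,0.37,0],[0,0,1.01]],[[0.24,0.39,0],[0,0,1.09]],[[0.26,0.405,0],[0,0,1.15]],[[0.272,0.412,0],[0,0,1.17]],[[0.275,0.413,0],[0,0,1.172]],[[0.275,0.413,0],[0,0,1.172]],[[0.275,0.413,0],[0,0,1.172]]]}}

```text
time: 25.42
tool_pos: [0.6286, 0.1452, 0.1723]
ee_rot: [-0.002, -0.033, 0.999, -0.0]
wrist_force: [0.1, -0.0, -2.2]
width: 0.0339
gripper_force: 80.7
```

>>> {"name": "drive_tool", "arguments": {"targets": [[[0,0,-0.03],[0,0,0]],[[0,0,-0.065],[0,0,0]],[[0,0,-0.1],[0,0,0]],[[0,0,-0.12],[0,0,0]],[[0,0,-0.13],[0,0,0]],[[0,0,-0.134],[0,0,0]],[[0,0,-0.134],[0,0,0]],[[0,0,-0.134],[0,0,0]]]}}

```text
time: 26.08
tool_pos: [0.6305, 0.1457, 0.0425]
ee_rot: [0.002, -0.033, 0.999, 0.0]
wrist_force: [0.4, -0.2, -3.5]
width: 0.0332
gripper_force: 80.6
```

>>> {"name": "drive_tool", "arguments": {"targets": [[[0,0,-0.004],[0,0,0]],[[0,0,-0.008],[0,0,0]],[[0,0,-0.011],[0,0,0]],[[0,0,-0.013],[0,0,0]],[[0,0,-0.013],[0,0,0]]]}}

```text
time: 26.5
tool_pos: [0.6292, 0.1458, 0.0263]
ee_rot: [-0.001, -0.034, 0.999, -0.0]
wrist_force: [-0.2, -0.1, -3.2]
width: 0.0335
gripper_force: 80.7
```

>>> {"name": "drive_tool", "arguments": {"targets": [[[0,0,-0.001],[0,0,0]],[[0,0,-0.002],[0,0,0]],[[0,0,-0.003],[0,0,0]],[[0,0,-0.003],[0,0,0]]]}}

```text
time: 26.83
tool_pos: [0.6297, 0.1459, 0.0258]
ee_rot: [0.0, -0.034, 0.999, 0.0]
wrist_force: [-3.4, -1.3, 3.8]
width: 0.0339
gripper_force: 81.5
```

Home. Releasing, then over to the tee with a long wrist turn.

>>> {"name": "drive_tool", "arguments": {"targets": [[[0,0,0.003],[0,0,0]],[[0,0,0.003],[0,0,0]],[[0,0,0.003],[0,0,0]],[[0,0,0.003],[0,0,0]],[[0,0,0.03],[0,0,0]],[[0,0,0.07],[0,0,0]],[[-0.005,0,0.11],[0,0,-0.1]],[[-0.02,-0.01,0.15],[0,0,-0.22]],[[-0.045,-0.03,0.17],[0,0,-0.34]],[[-0.07,-0.05,0.178],[0,0,-0.46]],[[-0.095,-0.07,0.178],[0,0,-0.58]],[[-0.12,-0.095,0.178],[0,0,-0.7]],[[-0.145,-0.12,0.178],[0,0,-0.82]],[[-0.153,-0.15,0.178],[0,0,-0.94]],[[-0.153,-0.18,0.178],[0,0,-1.06]],[[-0.153,-0.21,0.178],[0,0,-1.18]],[[-0.153,-0.24,0.178],[0,0,-1.3]],[[-0.153,-0.257,0.178],[0,0,-1.42]]], "grip": 1}}

```text
time: 28.33
tool_pos: [0.4761, -0.1139, 0.2022]
ee_rot: [0.001, 0.629, 0.777, -0.0]
wrist_force: [0.0, -0.4, -0.8]
width: 0.0854
gripper_force: 0.0
```

>>> {"name": "drive_tool", "arguments": {"targets": [[[0,0,0],[0,0,-0.12]],[[0,0,0],[0,0,-0.24]],[[0,0,0],[0,0,-0.36]],[[0,0,0],[0,0,-0.48]],[[0,0,0],[0,0,-0.6]],[[0,0,0],[0,0,-0.72]],[[0,0,0],[0,0,-0.741]],[[0,0,0],[0,0,-0.741]],[[0,0,0],[0,0,-0.741]]]}}

```text
time: 29.08
tool_pos: [0.4765, -0.1112, 0.2021]
ee_rot: [0.0, 0.865, 0.502, 0.0]
wrist_force: [-0.5, -0.2, -0.1]
width: 0.0853
gripper_force: 0.0
```

```bash
python3 look.py tee 0.017; echo union in; python3 insert.py .6307 .1452 .038; python3 - <<'E'
import pickle;from h import *
f=pickle.load(open('w3.pkl','rb'));g=cv2.cvtColor(f["color"],cv2.COLOR_BGR2GRAY)
for th in(15,22):
    m=cv2.morphologyEx((g>np.median(g)+th).astype(np.uint8),cv2.MORPH_CLOSE,np.ones((7,7)))>0
    for c in blobs(m,400):
        r=cv2.minAreaRect(cast(f,c[:,0],.017)[:,:2].astype(np.float32))
        if abs(r[0][0]-.478)<.03 and abs(r[0][1]+.11)<.03: print('w3',np.round(r[0],4),np.round(r[1],4),round(r[2],1))
E
```

```text
29.1333 [ 0.4765 -0.1112  0.2021] [0.     0.8652 0.5015 0.    ] 0.025
15 [ 0.4703 -0.1108] [0.0707 0.0792] 60.2 [278 140] [344 199]
22 [ 0.4705 -0.1104] [0.0703 0.0781] 59.2 [278 140] [343 199]
30 [ 0.4699 -0.1104] [0.0683 0.0778] 60.2 [278 141] [343 198]
px [315 168]
union in
[0.629  0.1411] [0.0855 0.0284] 5.5
w3 [ 0.4706 -0.1046] [0.0775 0.0789] 60.0
w3 [ 0.4706 -0.1044] [0.0764 0.0786] 60.0
```

I need the position along the branch more precisely, so I'll measure the run axis and the branch end in the hover image.

```bash
python3 - <<'E'
import pickle;from h import *
f=pickle.load(open('tee.pkl','rb'));g=cv2.cvtColor(f["color"],cv2.COLOR_BGR2GRAY).astype(int); bg=np.median(g); a=np.radians(60); ex=np.array([np.cos(a),np.sin(a)]); ey=np.array([-ex[1],ex[0]])
print(bg)
for c in (282,288,292,296,300,304,310,316,322,326,330,334,340):
    col=g[125:215,c]; r=np.where(abs(col-bg)>10)[0]
    b=np.where(col>bg+12)[0]
    if len(b)==0: continue
    P=cast(f,[[c,125+b.min()-.5],[c,125+b.max()+.5]],.017)[:,:2]-[.4705,-.1085]
    print(c,125+b.min(),125+b.max(),'x',(P@ex).round(4),'y',(P@ey).round(4), col[max(b.max()-2,0):b.max()+6], col[max(b.min()-5,0):b.min()+2])
E
```

```text
109.0
282 180 199 x [-0.0131 -0.0382] y [0.033  0.0339] [150 141 127 117 112 111 112 114] [ 97 101 105 112 119 124 131]
288 183 203 x [-0.0168 -0.0433] y [0.026  0.0268] [120 122 122 121 119 116 114 113] [101 108 114 118 121 127 132]
292 181 197 x [-0.0143 -0.0356] y [0.0212 0.0217] [145 138 122 118 118 117 116 119] [ 88  94 101 108 116 122 127]
296 181 196 x [-0.0143 -0.0343] y [0.0165 0.0169] [148 146 139 120 115 116 117 118] [ 89  94 101 108 117 122 127]
300 149 200 x [ 0.0236 -0.0394] y [0.0112 0.0122] [118 121 122 121 119 115 114 115] [118 119 120 119 121 123 104]
304 141 210 x [ 0.0327 -0.0524] y [0.0065 0.0075] [120 120 122 118 118 115 113] [ 45  25  28  65 114 134 136]
310 141 197 x [ 0.0327 -0.0355] y [-0.0002  0.0001] [144 138 122 114 113 112 112 113] [ 39  26  27  55 120 151 157]
316 140 197 x [ 0.0339 -0.0355] y [-0.007  -0.0071] [144 137 123 117 117 116 116 114] [ 70  43  27  32  66 136 159]
322 140 196 x [ 0.0339 -0.0342] y [-0.0137 -0.0143] [149 144 136 120 114 112 112 113] [116 109  84  77 100 133 143]
326 182 196 x [-0.0154 -0.0342] y [-0.0189 -0.0191] [150 144 137 120 116 117 118 118] [ 92 100 109 115 121 128 136]
330 182 197 x [-0.0154 -0.0354] y [-0.0236 -0.0239] [145 136 122 118 117 116 116 115] [ 92 100 109 115 121 128 136]
334 182 198 x [-0.0154 -0.0367] y [-0.0283 -0.0288] [136 133 127 121 121 121 121 121] [103 107 112 115 119 124 128]
340 180 199 x [-0.0129 -0.038 ] y [-0.0353 -0.036 ] [152 144 129 119 117 118 117 117] [ 95 100 108 115 121 125 128]
```

>>> {"name": "drive_tool", "arguments": {"targets": [[[-0.001,0.011,-0.03],[0,0,0]],[[-0.001,0.011,-0.07],[0,0,0]],[[-0.001,0.011,-0.11],[0,0,0]],[[-0.001,0.011,-0.15],[0,0,0]],[[-0.001,0.011,-0.18],[0,0,0]],[[-0.001,0.011,-0.193],[0,0,0]],[[-0.001,0.011,-0.198],[0,0,0]],[[-0.001,0.011,-0.198],[0,0,0]],[[-0.001,0.011,-0.198],[0,0,0]]]}}

```text
time: 29.93
tool_pos: [0.4762, -0.1004, 0.0053]
ee_rot: [0.001, 0.866, 0.501, 0.001]
wrist_force: [-0.4, -0.1, 0.1]
width: 0.0855
gripper_force: 0.0
```

>>> {"name": "drive_tool", "arguments": {"targets": [[[0,0,0],[0,0,0]],[[0,0,0],[0,0,0]],[[0,0,0],[0,0,0]],[[0,0,0],[0,0,0]],[[0,0,0],[0,0,0]],[[0,0,0],[0,0,0]],[[0,0,0],[0,0,0]]], "grip": 0}}

```text
time: 30.52
tool_pos: [0.4762, -0.1004, 0.0052]
ee_rot: [0.001, 0.866, 0.5, 0.001]
wrist_force: [-0.7, -0.0, 6.3]
width: 0.0249
gripper_force: 78.9
```

>>> {"name": "drive_tool", "arguments": {"targets": [[[0,0,0.02],[0,0,0]],[[0,0,0.055],[0,0,0]],[[0,0,0.09],[0,0,0]],[[0,0,0.12],[0,0,0]],[[0,0,0.13],[0,0,0]],[[0.01,-0.003,0.13],[0,0,-0.1]],[[0.025,-0.008,0.13],[0,0,-0.2]],[[0.04,-0.013,0.13],[0,0,-0.3]],[[0.055,-0.018,0.13],[0,0,-0.4]],[[0.07,-0.023,0.13],[0,0,-0.5]],[[0.085,-0.028,0.13],[0,0,-0.6]],[[0.1,-0.033,0.13],[0,0,-0.7]],[[0.115,-0.036,0.13],[0,0,-0.8]],[[0.13,-0.04,0.13],[0,0,-0.9]],[[0.145,-0.043,0.13],[0,0,-1.0]],[[0.155,-0.046,0.13],[0,0,-1.1]],[[0.163,-0.048,0.13],[0,0,-1.2]],[[0.168,-0.049,0.13],[0,0,-1.27]],[[0.168,-0.049,0.13],[0,0,-1.292]],[[0.168,-0.049,0.13],[0,0,-1.292]]]}}

```text
time: 32.18
tool_pos: [0.6428, -0.149, 0.1315]
ee_rot: [-0.0, 0.993, -0.122, -0.002]
wrist_force: [-0.6, -0.3, -3.4]
width: 0.0249
gripper_force: 79.3
```

>>> {"name": "drive_tool", "arguments": {"targets": [[[0,0,-0.03],[0,0,0]],[[0,0,-0.06],[0,0,0]],[[0,0,-0.08],[0,0,0]],[[0,0,-0.09],[0,0,0]],[[0,0,-0.096],[0,0,0]],[[0,0,-0.096],[0,0,0]],[[0,0,-0.096],[0,0,0]],[[0,0,-0.096],[0,0,0]]]}}

```text
time: 32.85
tool_pos: [0.6446, -0.1495, 0.0404]
ee_rot: [0.0, 0.993, -0.122, 0.002]
wrist_force: [-0.5, -0.1, -2.7]
width: 0.0246
gripper_force: 79.3
```

>>> {"name": "drive_tool", "arguments": {"targets": [[[0,0,-0.004],[0,0,0]],[[0,0,-0.008],[0,0,0]],[[0,0,-0.011],[0,0,0]],[[0,0,-0.012],[0,0,0]],[[0,0,-0.012],[0,0,0]]]}}

```text
time: 33.27
tool_pos: [0.6433, -0.1491, 0.0256]
ee_rot: [-0.0, 0.993, -0.122, -0.0]
wrist_force: [-0.1, -0.1, -2.1]
width: 0.0249
gripper_force: 79.6
```

>>> {"name": "drive_tool", "arguments": {"targets": [[[0,0,-0.001],[0,0,0]],[[0,0,-0.002],[0,0,0]],[[0,0,-0.003],[0,0,0]],[[0,0,-0.003],[0,0,0]]]}}

```text
time: 33.6
tool_pos: [0.6437, -0.1492, 0.0252]
ee_rot: [0.0, 0.993, -0.122, 0.001]
wrist_force: [-4.5, 1.3, 6.4]
width: 0.0247
gripper_force: 80.4
```

Home. Releasing, lifting and backing off for a final numeric check.

>>> {"name": "drive_tool", "arguments": {"targets": [[[0,0,0.003],[0,0,0]],[[0,0,0.003],[0,0,0]],[[0,0,0.003],[0,0,0]],[[0,0,0.003],[0,0,0]],[[0,0,0.03],[0,0,0]],[[0,0,0.07],[0,0,0]],[[0,0,0.11],[0,0,0]],[[0,0,0.15],[0,0,0]],[[-0.03,0,0.18],[0,0,0]],[[-0.07,0,0.19],[0,0,0]],[[-0.11,0,0.2],[0,0,0]],[[-0.15,0,0.2],[0,0,0]],[[-0.19,0,0.2],[0,0,0]],[[-0.23,0,0.2],[0,0,0]],[[-0.23,0,0.2],[0,0,0]],[[-0.23,0,0.2],[0,0,0]]], "grip": 1}}

```text
time: 34.93
tool_pos: [0.4123, -0.1493, 0.2239]
ee_rot: [0.0, 0.992, -0.122, 0.001]
wrist_force: [0.3, -0.8, 0.6]
width: 0.0854
gripper_force: 0.0
```

```bash
for a in ".5635 -.356 .037" ".571 .362 .032" ".6307 .1452 .038" ".6335 -.1465 .037"; do python3 insert.py $a; done
python3 - <<'E'
from cell import env
from h import *
f=env.grab_frame("top");h=hsv(f);b=(h[...,0]>100)&(h[...,0]<125)&(h[...,1]>120)&(h[...,2]>50)
q=proj(f,[[.682,.002,.125]])[0].astype(int);k=b[q[1]-10:q[1]+10,q[0]-10:q[0]+10];print('cap',q,np.argwhere(k).mean(0)+q[::-1]-10)
for n,P in(("elbow",(.5635,-.356)),("flange",(.571,.362)),("union",(.6307,.1452)),("tee",(.6335,-.1465))):
    q=proj(f,[[*P,.02]])[0].astype(int); print(n); 
    for r in b[q[1]-20:q[1]+21:2,q[0]-20:q[0]+21]: print(''.join('#' if v else '.' for v in r))
E
```

```text
[ 0.5657 -0.3551] [0.0698 0.0674] 6.1
[0.5719 0.3568] [0.0645 0.0586] 0.0
[0.6291 0.1412] [0.0855 0.0286] 5.9
[ 0.6397 -0.1503] [0.0762 0.0673] 76.4
cap [326 135] [134.87037037 325.7037037 ]
elbow
.........................................
.........................................
.........................................
....................#####................
....................##...................
.........................................
....................##...................
....................###..................
.....................##..................
.....................##..................
....................###..................
.......##................................
.......##................................
.........................................
.........................................
...................................#.....
...................##..#############.....
........######################...........
.........................................
.........................................
.........................................
flange
..............
[... 1941 characters left out ...]
....##......................
.................##......................
................###......................
................###......................
...............###...........#...........
.......#.......###...........#...........
......##....................#............
......#..................................
.....##..................................
.....##..................................
....###..................................
....#############........................
.........################................
.................#############...#.......
...........................#######.......
.........................................
.........................................
```

```bash
python3 -c "
from cell import env
print(env.close_job())"
```

```text
the job is handed in; nothing more can be done
None
```

All four fittings were lowered into their cartons, each touching the floor at its expected height, and the bottle's cap had not moved. I handed the job in at about 35 s, but it returned no verdict, and by then I had used all 14 pictures, so the final check was from numbers only.

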